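# Sort the sample containers into the lab trays

## Task

Sort the five white containers on the lab bench into the orange trays: stand the wide pot in the wide bay and the slim vial in the narrow bay of the two-bay tray, lay the slide box flat and lengthways in the oblong tray, and lay the large Petri dish flat in the square tray with the small Petri dish centred on top of it. Everything stays right side up and ends down on its tray floor (the small dish on the large one), released and at rest; do not tip anything over, and leave the stain jar and the timer where they are.

Things in the scene. Friction and masses are not known exactly. Their poses are not given: they have to be found in the camera images.
- wide_pot: Wide specimen pot standing upright: closed, white with a red screw cap, round, 46 mm across the cap (body 42 mm), 62 mm tall including the 16 mm cap; about 60 g. Shorter and much wider than the slim vial. Origin: centre of its underside; z up.
- slim_vial: Slim sample vial standing upright: closed, white with the same red screw cap, round, 28 mm across the cap (body 24 mm), 76 mm tall including the 16 mm cap; about 35 g. Origin: centre of its underside; z up.
- large_dish: Large closed Petri dish lying flat, lid on (lid and base are one solid piece), white plastic, round, 60 mm across, 16 mm thick, flat top; about 30 g. Origin: centre of its underside; z up.
- small_dish: Small closed Petri dish lying flat, lid on (one solid piece), white plastic, round, 35 mm across, 12 mm thick, flat top; about 15 g. Origin: centre of its underside; z up.
- slide_box: Closed box for glass slides lying flat, white plastic with a grey seam, 80 x 32 mm, 28 mm tall (one solid piece); about 60 g. Origin: centre of its underside; x along its 80 mm length, y across its 32 mm width, z up.
- pot_tray: Orange two-bay tray, fixed to the bench, 78 (x) by 132 (y) mm outside, rim 18 mm above the bench, floor 4 mm thick, walls and divider 4 mm. The divider makes a wide bay, inside 70 x 70 mm, centred 27 mm from the origin toward +y, and a narrow bay, inside 70 (x) by 50 (y) mm, centred 37 mm from the origin toward -y. Origin: centre of the underside; z up; turned up to 0.5 rad either way.
- dish_tray: Orange square open tray, fixed to the bench, 138 x 138 mm outside, 130 x 130 mm inside, rim only 8 mm above the bench, floor 3 mm thick. Origin: centre of the underside; x and y along its sides, z up; turned up to 0.35 rad.
- slide_tray: Orange oblong open tray without a divider, fixed to the bench, 118 (x) by 68 (y) mm outside, 110 x 60 mm inside, rim 12 mm above the bench, floor 3 mm thick. Origin: centre of the underside; x along its length, z up; turned up to 0.5 rad.
- stain_jar: Bystander, not to be sorted: squat amber stain jar with a black lid, 56 mm across, 55 mm tall, loose, standing on the bench between two trays. Origin: centre of its underside; z up.
- timer: Bystander, not to be sorted: flat black lab timer, 60 x 60 x 18 mm, loose, lying on the bench between two trays. Origin: centre of its underside; z up.

How it is judged:
By the outcome, as a careful person would: the job done as asked, in the order asked, and still so for the second after the job is handed in, with the robot touching nothing.
It also fails if it takes over 128 s, if anything falls off the work surface, if the arm or the gripper's body presses on something with over 40 N, if the wrist force passes 120 N, or if a joint passes its speed limit or range.

## Robot

A 7-joint arm with a two-finger parallel gripper is mounted at the origin on the work surface. World frame = base frame: x ahead of the robot, y to its left, z up, the work surface at z = 0. Lengths are in m, angles in rad, forces in N, time in s.
With the tool pointing down it reaches from about 0.4 to 0.85 m from the base axis. Payload 10.4 kg.
Tool frame: the origin (TCP) lies midway between the tips of the shut fingers; the grasp point (between the pads) lies 19 mm behind it (manip.grasp_offset is the distance from the TCP to the grasp point, in m); z points along the fingers, y is the line along which they close (so a half turn about z gives the same grasp; the last joint's range is limited). The gripper opens to 85 mm and grips with 20 to 120 N. Pads are 22 mm wide; open, the fingers measure 114 mm over their backs; the gripper's body (76 mm by 85 mm) begins 54 mm behind the grasp point. The pads swing forward as they close: fully open they stand 13 mm farther back than shut.
Start: joints at [1.173, 0.332, -0.065, 1.46, 0.022, 1.35, -0.088], TCP at [0.229, -0.582, 0.231] pointing down, gripper open.
Joint ranges: [-2.6, 2.6], [-0.5, 2.12], [-1.47, 1.34], [0.16, 2.42], [-1.27, 4.41], [0.06, 2.06], [-2.6, 2.6]. Speed limits (rad/s): [2.22, 2.22, 2.79, 2.79, 3.14, 3.14, 3.14].

## Interface

Orientations are given as a unit quaternion [x, y, z, w].
In Python, from workcell import manip, vision, sensors gives the robot as it stands (manip), with the cameras (vision) and the readings (sensors).
- The arm moves only by the shell command python3 jog.py 'ROWS' [FORCE]. ROWS is rows parted by semicolons, their numbers by spaces, 1 to 20 of them, each of 7 numbers: a rotation vector rx, ry, rz in rad, then dx, dy, dz in m, then the opening from 0.0 (shut) to 1.0 (fully open); each row is the pose to reach, as a shift and turn from the pose commanded when the command began, along the tool's axes at that moment; what a row does not reach only later rows make up. A row lasts 1/8 s, in which the tool goes at most 0.0625 m and 0.188 rad, less where a joint would pass 70% of its speed; a pose out of reach is approached as far as the arm can. The fingers move at their own pace and stop on an object; FORCE is the grip in N (left out, the last holds). Time passes only in rows, so rows that do not move let the fingers close. It prints the time, the measured TCP pose, the force, the opening and the grip force at its end.
- sensors.get_obs(): the state, without advancing time (a new reading comes with each control period).
- vision.camera(name): name is "scene" or "top" or "wrist"; returns the picture (384x512x3 uint8, blue, green, red); there is no depth.
- vision.calibration(name): a dict with "fx", "fy", "cx", "cy" (pixels), "k1" (the pictures are not rectified: a ray, as slopes to the right and down, at radius r is drawn at 1 + k1 r^2 times it, then the intrinsics apply), "world_from_camera" (4x4, takes a point from camera to world coordinates); the wrist camera has in their place "tool_from_camera" (4x4, takes a point from camera to tool coordinates, whose origin is the TCP and whose axes are the flange's). Camera axes: x right, y up, looking along -z (the intrinsics and any distortion apply to the point x, -y, -z); pixel columns grow to the right and rows downward; lengths in m; the calibration is good to about 2 mm. A picture is of the moment at which its call begins: read the wrist's pose just before it. calibration takes no time and is no camera call.
- manip.hand_in(): hands the job in; it is judged then, once.
The state is a dict: "clock": time; "joint_pos": joint angles; "joint_velocities": joint speeds; "tau": joint torques, N m; "position": TCP position; "ee_rot": TCP orientation; "ft_force": force on the tool from outside, world axes, zero at the start; "torque": the same for the moment, N m; "grip_width": opening from 0.0 (shut) to 1.0 (fully open); "grasp_force": force on a finger pad.
Only numpy, scipy, OpenCV 4.12 (cv2) and the standard library are available. Lean on these libraries where they do the work, as an engineer would, in place of code of your own. Each camera call takes 0.05 s, during which the arm holds its last target. There are 200 camera calls.

## Working session

There is one attempt and no reset: what is moved stays moved. The work goes in short steps, Python scripts to look and compute and a shell command to move; the robot and the scene stay as the last step left them, time stands still between calls to the robot, and variables do not carry over. Pictures are saved under pics/ and viewed, at most 14 in all, crops included, and the job is handed in when it is done.

```bash
ls; mkdir -p pics
cat > h.py <<'E'
import numpy as np,cv2
from workcell import manip, vision, sensors
from scipy.spatial.transform import Rotation as R
E
python3 - <<'E'
from h import *
np.set_printoptions(precision=4,suppress=True)
o=sensors.get_obs();print({k:o[k] for k in('clock','position','ee_rot','grip_width')},manip.grasp_offset)
print(R.from_quat(o['ee_rot']).as_matrix())
for n in('scene','top','wrist'):
    im=vision.camera(n);cv2.imwrite(f'pics/{n}0.png',im);print(n,vision.calibration(n))
E
```

```text
jog.py
pics
workcell.py
{'clock': 0.0, 'position': array([ 0.2287, -0.5813,  0.2305]), 'ee_rot': array([ 0.9825,  0.1863, -0.0002, -0.0007]), 'grip_width': 1.003457539282402} 0.0187
[[ 0.9306  0.3661 -0.0006]
 [ 0.3661 -0.9306  0.0013]
 [-0.0001 -0.0014 -1.    ]]
scene {'fx': 410.7811480556707, 'fy': 410.7811480556707, 'cx': 244.9514116145796, 'cy': 194.00120907182847, 'k1': -0.13759314668463926, 'world_from_camera': array([[ 0.5416, -0.6522,  0.5304,  1.1236],
       [ 0.8405,  0.4306, -0.3287, -0.3656],
       [-0.014 ,  0.6238,  0.7814,  0.9437],
       [ 0.    ,  0.    ,  0.    ,  1.    ]])}
top {'fx': 434.22749560412666, 'fy': 434.22749560412666, 'cx': 250.58453177147447, 'cy': 190.2228254285328, 'k1': -0.039319771278730584, 'world_from_camera': array([[ 0.0536,  0.9784, -0.1995,  0.3154],
       [-0.9986,  0.0522, -0.0125,  0.006 ],
       [-0.0018,  0.1999,  0.9798,  0.9828],
       [ 0.    ,  0.    ,  0.    ,  1.    ]])}
wrist {'fx': 340.39450206001936, 'fy': 340.39450206001936, 'cx': 254.66956965945405, 'cy': 186.84266320490417, 'k1': -0.07191031018333933, 'tool_from_camera': array([[-0.0007,  0.9561,  0.2931,  0.0751],
       [ 1.    ,  0.0003,  0.0013,  0.0002],
       [ 0.0011,  0.2931, -0.9561, -0.1423],
       [ 0.    ,  0.    ,  0.    ,  1.    ]])}
```

View pics/top0.png

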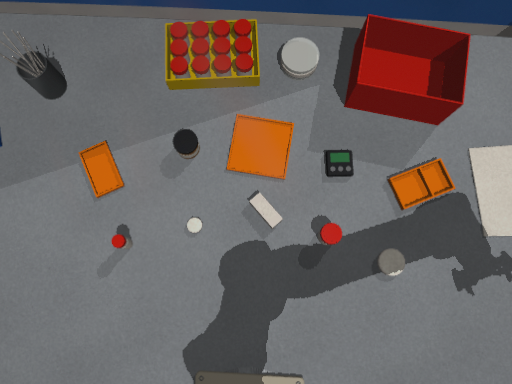

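View pics/scene0.png

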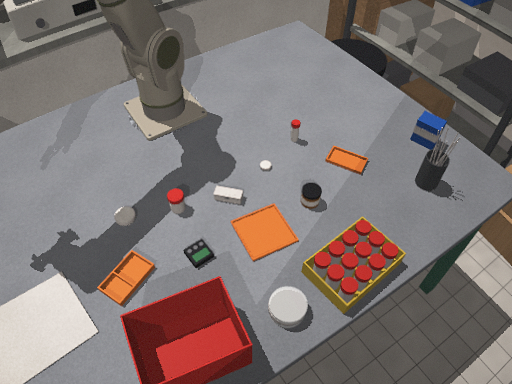

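The top view shows the slide tray (101,169), vial (119,241), jar (186,143), small dish (194,225), dish tray (260,147), slide box (265,210), timer (339,163), pot (331,233), pot tray (420,184) and the large dish in shadow (391,262). The scene view shows the same things: vial (295,130), small dish (265,166), box (229,194), pot (176,200), large dish (125,215), and pot tray (127,277).

```bash
cat >> h.py <<'E'
np.set_printoptions(precision=4,suppress=True)
def cam(n,o=None):
    c=vision.calibration(n)
    if n=='wrist':
        T=np.eye(4);T[:3,:3]=R.from_quat(o['ee_rot']).as_matrix();T[:3,3]=o['position']
        W=T@c['tool_from_camera']
    else: W=c['world_from_camera']
    return c,W
def rays(C,px):
    c,W=C;px=np.asarray(px,float).reshape(-1,2)
    K=np.array([[c['fx'],0,c['cx']],[0,c['fy'],c['cy']],[0,0,1]])
    u=cv2.undistortPoints(px.reshape(-1,1,2),K,np.array([c['k1'],0,0,0.])).reshape(-1,2)
    d=np.c_[u[:,0],-u[:,1],-np.ones(len(u))]@W[:3,:3].T
    return W[:3,3],d
def plane(C,px,z):
    p,d=rays(C,px);return p+d*((z-p[2])/d[:,2])[:,None]
def tri(C1,a,C2,b):
    p,d=rays(C1,a);q,e=rays(C2,b);d=d[0];e=e[0]
    s=np.linalg.lstsq(np.c_[d,-e],q-p,rcond=None)[0]
    A=p+s[0]*d;B=q+s[1]*e;return (A+B)/2,np.linalg.norm(A-B)
def mask(im,kind):
    h=cv2.cvtColor(im,cv2.COLOR_BGR2HSV);H,S,V=cv2.split(h)
    if kind=='red': m=((H<5)|(H>172))&(S>150)&(V>70)
    if kind=='orange': m=(H>=6)&(H<20)&(S>150)&(V>70)
    if kind=='white': m=(S<45)&(V>150)
    if kind=='dim': m=(S<70)&(V>95)
    return m.astype(np.uint8)*255
def blobs(im,kind,lo=40,hi=1e5):
    cs,_=cv2.findContours(mask(im,kind),cv2.RETR_EXTERNAL,cv2.CHAIN_APPROX_NONE)
    out=[]
    for c in cs:
        M=cv2.moments(c)
        if lo<M['m00']<hi: out.append((np.array([M['m10'],M['m01']])/M['m00'],M['m00'],c.reshape(-1,2)))
    return out
def near(bs,p): return min(bs,key=lambda b:np.hypot(*(b[0]-p)))
def rect(C,c,z):
    P=plane(C,c,z)[:,:2];r=cv2.minAreaRect((P*1000).astype(np.float32));return np.round(r[0],1),np.round(r[1],1),round(r[2],1)
def circ(C,c,z):
    (x,y),r=cv2.minEnclosingCircle((plane(C,c,z)[:,:2]*1000).astype(np.float32));return round(x,1),round(y,1),round(2*r,1)
E
python3 - <<'E'
from h import *
T=cv2.imread('pics/top0.png');S=cv2.imread('pics/scene0.png');CT=cam('top');CS=cam('scene')
for n,k,t,s,z in[('pot','red',(331,233),(176,195),.062),('vial','red',(119,241),(295,123),.076),('small','white',(194,225),(265,166),.012),('large','dim',(391,262),(125,215),.016),('box','white',(268,212),(229,194),.028),
 ('ptray','orange',(420,184),(127,277),.018),('dtray','orange',(260,147),(265,231),.008),('stray','orange',(101,169),(347,160),.012)]:
    a=near(blobs(T,k),t);b=near(blobs(S,k),s);p,e=tri(CT,a[0],CS,b[0])
    print(n,a[0],a[1],b[0],b[1],'tri',p,e)
    for C,c in((CT,a[2]),(CS,b[2])): print('   ',circ(C,c,z) if z>.02 and k=='red' or n in('small','large') else rect(C,c,z))
h=cv2.cvtColor(T,cv2.COLOR_BGR2HSV);print(h[262,391],h[275,391],h[215,268],h[205,260],h[240,420])
E
```

```text
pot [330.8067 233.28  ] 334.5 [174.9196 195.7361] 182.5 tri [ 0.4195 -0.1581  0.0566] 0.0004917135786866816
    (419.0, -157.3, 46.0)
    (424.8, -156.3, 54.8)
vial [118.2561 240.6396] 129.5 [295.5 123.5] 47.0 tri [0.3784 0.2904 0.0698] 0.0004021757299400134
    (378.5, 288.1, 29.1)
    (383.7, 286.0, 37.6)
small [194.1087 224.8913] 159.5 [271.6419 151.7388] 31345.0 tri [0.4279 0.1467 0.0608] 0.027928570091649497
    (427.2, 140.7, 33.7)
    (243.2, 224.4, 1305.6)
large [396.5651 329.2935] 25202.0 [121.9653  12.3032] 144.0 tri [ 0.2732 -0.1418  0.5291] 0.0022726464148656853
    (221.8, -297.6, 588.4)
    (-745.0, 150.7, 266.7)
box [265.718  209.7294] 454.5 [271.6419 151.7388] 31345.0 tri [0.4822 0.0403 0.1663] 0.13131163481800576
    (array([467.9, -17.7]), array([78.8, 31.5]), 43.8)
    (array([266.4, 210. ]), array([ 722.2, 1251.8]), 22.6)
ptray [421.561  183.1777] 1841.0 [125.9257 277.2439] 1491.5 tri [ 0.5511 -0.3742  0.0103] 0.00045739358823268484
    (array([ 549.2, -370.3]), array([ 78.4, 136. ]), 24.8)
    (array([ 554.2, -372. ]), array([ 86.4, 133.9]), 24.6)
dtray [260.1803 146.0917] 3219.5 [263.7281 231.5912] 2094.5 tri [0.6228 0.0021 0.0011] 0.0008671761725353569
    (array([621.7,   1.8]), array([137.8, 138.4]), 83.3)
    (array([623.6,   1.7]), array([137.8, 139.9]), 83.3)
stray [100.8464 168.7729] 1408.5 [346.5538 159.2736] 605.5 tri [0.5467 0.37   0.0074] 0.0011713414178902775
    (array([546.2, 368. ]), array([120.7,  68.7]), 28.3)
    (array([548.5, 367.1]), array([118.1,  76.2]), 28.9)
[ 18  22 114] [ 26  11 160] [ 19  24 200] [ 18  23 201] [110  10  73]
```

```bash
cat >> h.py <<'E'
def warm(im):
    f=cv2.GaussianBlur(im,(3,3),0).astype(int);return (((f[...,2]-f[...,0])>4)&(f[...,2]>85)).astype(np.uint8)*255
_m=mask
def mask(im,kind): return warm(im)&~_m(im,'orange') if kind=='warm' else _m(im,kind)
def to(x,y,z,yaw=None):
    "delta to put the TCP at x,y,z (m); yaw: wanted closing-axis direction in deg, mod 180"
    o=sensors.get_obs();M=R.from_quat(o['ee_rot']).as_matrix()
    print('t',o['clock'],'at',o['position'],'j7',o['joint_pos'][6],'yaw',np.degrees(np.arctan2(M[1,1],M[0,1])),'shift',M.T@(np.array([x,y,z])-o['position']))
    if yaw is not None:
        e=(yaw-np.degrees(np.arctan2(M[1,1],M[0,1]))+90)%180-90;print('turn rz (tool)',-np.radians(e))
    t=M.T@[0,0,-1.];print('level fix rotvec',np.cross([0,0,-1.],t))
E
python3 - <<'E'
from h import *
T=cv2.imread('pics/top0.png');S=cv2.imread('pics/scene0.png');CT=cam('top');CS=cam('scene')
for n,t,s,z in[('small',(194,225),(265,166),.012),('large',(391,262),(125,215),.016),('box',(268,212),(229,194),.028),('pot',(331,240),(176,205),.02)]:
    a=near(blobs(T,'warm'),t);b=near(blobs(S,'warm'),s);p,e=tri(CT,a[0],CS,b[0])
    print(n,a[0],a[1],b[0],b[1],'tri',p,e)
    for C,c in((CT,a[2]),(CS,b[2])): print('   ',circ(C,c,z) if n!='box' else rect(C,c,z))
v=np.hstack([cv2.resize(T[170:290,170:430],None,fx=2,fy=2),])
to(.420,-.1575,.20)
E
```

```text
small [194.0206 224.6088] 170.0 [265.3188 164.735 ] 80.5 tri [0.4278 0.1416 0.0106] 0.00047367703873092833
    (427.9, 141.0, 35.3)
    (429.9, 141.1, 42.8)
large [391.3413 261.8578] 524.0 [124.5395 215.711 ] 293.5 tri [ 0.3682 -0.3016  0.011 ] 0.0013971654763073897
    (367.9, -300.7, 59.6)
    (372.1, -300.6, 68.2)
box [265.5454 209.7925] 504.5 [227.9714 194.3351] 373.5 tri [ 0.469  -0.0176  0.0175] 9.369736219299866e-05
    (array([467.7, -17. ]), array([81. , 33.5]), 43.6)
    (array([475.5, -22. ]), array([84.8, 53.2]), 43.8)
pot [331.0954 233.1235] 402.0 [175.5863 199.4432] 356.5 tri [ 0.4217 -0.1603  0.0436] 0.002224879262058274
    (423.3, -164.4, 55.3)
    (405.1, -153.4, 98.4)
t 0.15 at [ 0.2287 -0.5813  0.2307] j7 -0.08854208442068437 yaw -68.52526367375852 shift [ 0.3332 -0.3244  0.031 ]
level fix rotvec [ 0.0011 -0.0001  0.    ]
```

```bash
R="0 0 0 0.333 -0.3245 0.08 1"; python3 jog.py '0 0 0 0.333 -0.3245 0.03 1;0 0 0 0.333 -0.3245 0.03 1;0 0 0 0.333 -0.3245 0.03 1;0 0 0 0.333 -0.3245 0.03 1;0 0 0 0.333 -0.3245 0.03 1;0 0 0 0.333 -0.3245 0.03 1;0 0 0 0.333 -0.3245 0.03 1;0 0 0 0.333 -0.3245 0.03 1;0 0 0 0.333 -0.3245 0.03 1;0 0 0 0.333 -0.3245 0.03 1'
python3 - <<'E'
from h import *
o=sensors.get_obs();im=vision.camera('wrist');cv2.imwrite('pics/w1.png',im);C=cam('wrist',o)
for b in blobs(im,'red'): print(b[0],b[1],circ(C,b[2],.062))
to(.4195,-.1575,.034)
E
```

```text
clock: 1.4
position: [0.4195, -0.1586, 0.2012]
ee_rot: [0.983, 0.186, -0.0, 0.0]
ft_force: [-0.5, -0.7, 0.0]
grip_width: 1.002
grasp_force: 0.0
[253.3047 171.8536] 2145.5 (420.5, -156.4, 47.2)
t 1.45 at [ 0.4194 -0.1589  0.2012] j7 -0.9262356707153501 yaw -68.62096585356576 shift [ 0.0006 -0.0013  0.1672]
level fix rotvec [-0.0001 -0.0003 -0.    ]
```

View pics/w1.png

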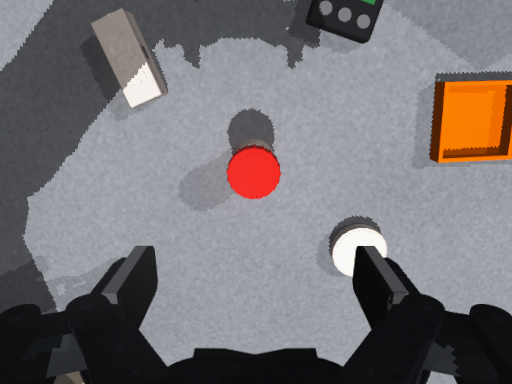

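The wrist view shows the red pot cap at (253,172), between the fingers' line. It measures at (420,-156) mm, which agrees with the other views. The large dish is at (358,250).

```bash
python3 jog.py '0 0 0 0.001 -0.002 0.06 1;0 0 0 0.001 -0.002 0.12 1;0 0 0 0.001 -0.002 0.15 1;0 0 0 0.001 -0.002 0.167 1;0 0 0 0.001 -0.002 0.167 1;0 0 0 0.001 -0.002 0.167 0.4;0 0 0 0.001 -0.002 0.167 0.3;0 0 0 0.001 -0.002 0.167 0.3;0 0 0 0.001 -0.002 0.167 0.3;0 0 0 0.001 -0.002 0.167 0.3;0 0 0 0.001 -0.002 0.167 0.3' 30
python3 - <<'E'
from h import *
to(.5397,-.3465,.120)
E
```

```text
clock: 2.82
position: [0.421, -0.1559, 0.0355]
ee_rot: [0.982, 0.186, 0.001, 0.001]
ft_force: [-0.7, -0.2, 6.9]
grip_width: 0.525
grasp_force: 29.7
t 2.825 at [ 0.421  -0.1559  0.0355] j7 -1.0420250597050087 yaw -68.52902560634465 shift [ 0.0408  0.2209 -0.0841]
level fix rotvec [-0.0018  0.0014  0.    ]
```

```bash
python3 jog.py '0 0 0 0 0 -0.05 0.3;0 0 0 0.005 0.04 -0.085 0.3;0 0 0 0.04 0.22 -0.085 0.3;0 0 0 0.04 0.22 -0.085 0.3;0 0 0 0.0405 0.2205 -0.085 0.3;0 0 0 0.0405 0.2205 -0.085 0.3;0 0 0 0.0405 0.2205 -0.085 0.3'
python3 - <<'E'
from h import *
o=sensors.get_obs();print(o['grip_width'],o['grasp_force'])
im=vision.camera('wrist');cv2.imwrite('pics/w2.png',im);C=cam('wrist',o)
b=max(blobs(im,'orange'),key=lambda b:b[1]);print(b[0],rect(C,b[2],.018),b[2].min(0),b[2].max(0))
to(.5397,-.3465,.0405)
E
```

```text
clock: 3.7
position: [0.5385, -0.3453, 0.1192]
ee_rot: [0.982, 0.186, -0.0, -0.0]
ft_force: [-0.2, 1.3, -0.1]
grip_width: 0.528
grasp_force: 31.2
0.5276874166948309 31.20310664176941
[301.7812 174.9065] (array([ 551.2, -371.9]), array([ 80.4, 132. ]), 24.6) [202 127] [384 237]
t 3.75 at [ 0.5385 -0.3448  0.1195] j7 -0.8151564695878052 yaw -68.46502474987673 shift [0.0005 0.002  0.079 ]
level fix rotvec [0.0004 0.0002 0.    ]
```

View pics/w2.png

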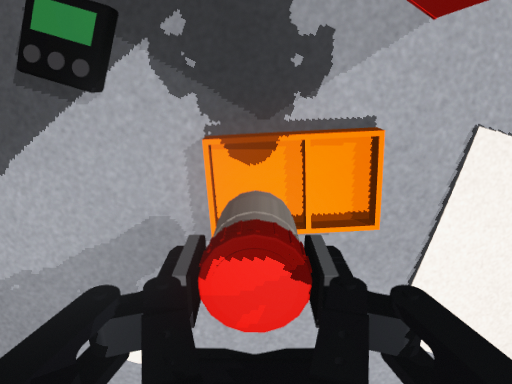

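The wrist view shows the tray at (302,175), with the wide bay on the left (202–305) and the narrow bay on the right. The pot is held level over the wide bay, so I'll lower it.

```bash
python3 jog.py '0 0 0 0.001 0.002 0.05 0.3;0 0 0 0.001 0.002 0.07 0.3;0 0 0 0.001 0.002 0.078 0.3;0 0 0 0.001 0.002 0.080 0.3;0 0 0 0.001 0.002 0.080 0.3;0 0 0 0.001 0.002 0.080 0.7;0 0 0 0.001 0.002 0.080 0.75;0 0 0 0.001 0.002 0.080 0.75;0 0 0 0.001 0.002 0.04 0.75;0 0 0 0.001 0.002 -0.05 0.8;0 0 0 0.001 0.002 -0.08 1'
python3 - <<'E'
from h import *
to(.3785,.2895,.20)
E
```

```text
clock: 5.12
position: [0.5401, -0.3473, 0.2015]
ee_rot: [0.982, 0.186, 0.0, 0.0]
ft_force: [1.8, -0.9, 0.1]
grip_width: 0.982
grasp_force: 0.0
t 5.125 at [ 0.5401 -0.3473  0.2015] j7 -0.7959601503432575 yaw -68.52389376478408 shift [ 0.0828 -0.6517  0.0013]
level fix rotvec [-0.0003  0.0003  0.    ]
```

```bash
python3 jog.py '0 0 0 0.083 -0.6515 0 1;0 0 0 0.083 -0.6515 0 1;0 0 0 0.083 -0.6515 0 1;0 0 0 0.083 -0.6515 0 1;0 0 0 0.083 -0.6515 0 1;0 0 0 0.083 -0.6515 0 1;0 0 0 0.083 -0.6515 0 1;0 0 0 0.083 -0.6515 0 1;0 0 0 0.083 -0.6515 0 1;0 0 0 0.083 -0.6515 0 1;0 0 0 0.083 -0.6515 0 1;0 0 0 0.083 -0.6515 0 1;0 0 0 0.083 -0.6515 0 1'
python3 - <<'E'
from h import *
o=sensors.get_obs();im=vision.camera('wrist');cv2.imwrite('pics/w3.png',im);C=cam('wrist',o)
for b in blobs(im,'red'): print(b[0],b[1],circ(C,b[2],.076))
T=vision.camera('top');cv2.imwrite('pics/t3.png',T)
b=near(blobs(T,'red'),(331,233));b=[circ(cam('top'),q[2],.066) for q in blobs(T,'red') if 380<q[0][0]<460 and q[0][1]>150];print('pot',b)
to(.3785,.2890,.021)
E
```

```text
clock: 6.75
position: [0.3793, 0.2884, 0.1991]
ee_rot: [0.983, 0.186, -0.0, 0.0]
ft_force: [0.2, -0.6, 0.0]
grip_width: 0.998
grasp_force: 0.0
[250.0766 177.3357] 901.0 (379.2, 292.5, 29.8)
pot [(537.6, -346.5, 48.1)]
t 6.85 at [0.3796 0.288  0.1992] j7 -2.0060990018869673 yaw -68.64551118160134 shift [-0.0006 -0.0015  0.1782]
level fix rotvec [-0.0008 -0.     -0.    ]
```

View pics/w3.png

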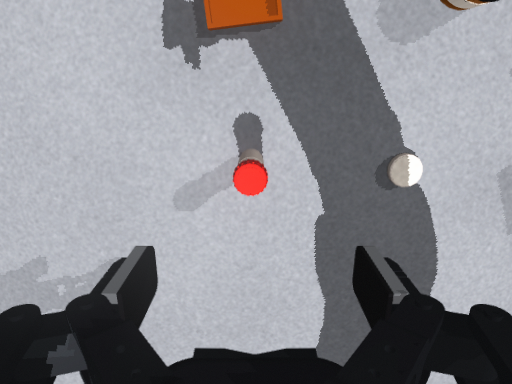

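The vial cap is at (250,177), just left of the fingers' midline at 255. The orange slide tray is at the top and the small dish at (405,170). I'll descend partway and re-measure.

```bash
python3 jog.py '0 0 0 0.0005 -0.003 0.05 1;0 0 0 0.0005 -0.003 0.08 1;0 0 0 0.0005 -0.003 0.08 1;0 0 0 0.0005 -0.003 0.08 1'
python3 - <<'E'
from h import *
o=sensors.get_obs();im=vision.camera('wrist');C=cam('wrist',o)
for b in blobs(im,'red'): print(b[0],b[1],circ(C,b[2],.076),b[2].min(0),b[2].max(0))
to(.379,.2912,.021)
E
```

```text
clock: 7.35
position: [0.3791, 0.2922, 0.1205]
ee_rot: [0.983, 0.186, 0.001, -0.0]
ft_force: [0.5, 0.7, 0.3]
grip_width: 0.999
grasp_force: 0.0
[254.5078 213.54  ] 1757.0 (380.1, 292.6, 31.2) [231 189] [278 238]
t 7.4 at [0.3793 0.2924 0.1208] j7 -2.104068753532378 yaw -68.57542482381977 shift [-0.0009  0.001   0.0998]
level fix rotvec [-0.      0.0021  0.    ]
```

```bash
python3 jog.py '0 0 0 0.0005 0 0.05 1;0 0 0 0.0005 0 0.08 1;0 0 0 0.0005 0 0.0985 1;0 0 0 0.0005 0 0.0985 1;0 0 0 0.0005 0 0.0985 0.5;0 0 0 0.0005 0 0.0985 0.4;0 0 0 0.0005 0 0.0985 0.2;0 0 0 0.0005 0 0.0985 0.1;0 0 0 0.0005 0 0.0985 0.1;0 0 0 0.0005 0 0.0985 0.1;0 0 0 0.0005 0 0.0985 0.1' 25
python3 - <<'E'
from h import *
to(.5665,-.4055,.15)
E
```

```text
clock: 8.78
position: [0.3791, 0.2925, 0.0213]
ee_rot: [0.983, 0.186, 0.0, 0.0]
ft_force: [0.1, -0.9, 6.4]
grip_width: 0.277
grasp_force: 24.1
t 8.775 at [0.3791 0.2925 0.0213] j7 -2.2425265963599412 yaw -68.5355391195939 shift [-0.081   0.7182 -0.1285]
level fix rotvec [-0.0003  0.0007  0.    ]
```

```bash
python3 jog.py '0 0 0 0 0 -0.04 0.1;0 0 0 0 0 -0.09 0.1;0 0 0 0 0.02 -0.13 0.1;0 0 0 -0.081 0.718 -0.13 0.1;0 0 0 -0.081 0.718 -0.13 0.1;0 0 0 -0.081 0.718 -0.13 0.1;0 0 0 -0.081 0.718 -0.13 0.1;0 0 0 -0.081 0.718 -0.13 0.1;0 0 0 -0.081 0.718 -0.13 0.1;0 0 0 -0.081 0.718 -0.13 0.1;0 0 0 -0.081 0.718 -0.13 0.1;0 0 0 -0.081 0.718 -0.13 0.1;0 0 0 -0.081 0.718 -0.13 0.1;0 0 0 -0.081 0.718 -0.13 0.1;0 0 0 -0.081 0.718 -0.13 0.1;0 0 0 -0.081 0.718 -0.13 0.1;0 0 0 -0.081 0.718 -0.13 0.1'
python3 - <<'E'
from h import *
o=sensors.get_obs();im=vision.camera('wrist');cv2.imwrite('pics/w4.png',im);C=cam('wrist',o)
b=max(blobs(im,'orange'),key=lambda b:b[1]);print(b[0],rect(C,b[2],.018))
for b in blobs(im,'red'): print(b[0],b[1],circ(C,b[2],.066))
to(.5665,-.4055,.0265)
E
```

```text
clock: 10.9
position: [0.5668, -0.4031, 0.151]
ee_rot: [0.982, 0.187, 0.0, -0.0]
ft_force: [-0.2, 0.2, -0.1]
grip_width: 0.276
grasp_force: 24.7
[229.612  170.5315] (array([ 551.2, -371.9]), array([ 80., 132.]), 24.6)
[254.6308 315.5322] 5379.0 (468.6, -441.5, 84.7)
[172.1823 197.9869] 3186.0 (542.0, -349.5, 49.8)
[335.1811   9.8718] 1342.0 (701.3, -402.8, 56.8)
t 10.95 at [ 0.5668 -0.4032  0.1512] j7 -0.7894193071840884 yaw -68.37823770842901 shift [-0.0012  0.0021  0.1247]
level fix rotvec [0.0004 0.0005 0.    ]
```

View pics/w4.png

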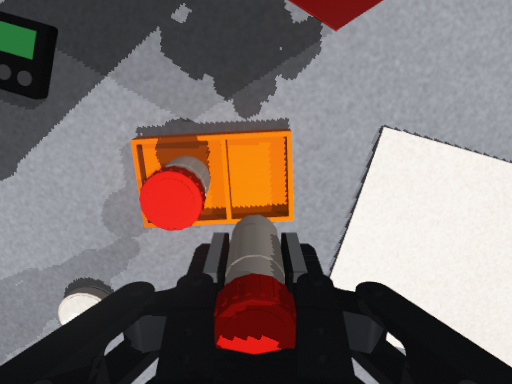

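The pot stands in the wide bay at (172,198). The vial is held above the narrow bay (258,175). I'll lower it, shifted 3 mm away from the pot, and open the fingers only a little so they clear it.

```bash
python3 jog.py '0 0 0 -0.001 0.005 0.03 0.1;0 0 0 -0.001 0.005 0.08 0.1;0 0 0 -0.001 0.005 0.11 0.1;0 0 0 -0.001 0.005 0.122 0.1;0 0 0 -0.001 0.005 0.1255 0.1;0 0 0 -0.001 0.005 0.1255 0.1;0 0 0 -0.001 0.005 0.1255 0.42;0 0 0 -0.001 0.005 0.1255 0.42;0 0 0 -0.001 0.005 0.1255 0.42;0 0 0 -0.001 0.005 0.09 0.42;0 0 0 -0.001 0.005 0.04 0.42;0 0 0 -0.001 0.005 -0.01 0.42;0 0 0 -0.001 0.005 -0.05 1'
python3 - <<'E'
from h import *
T=vision.camera('top');cv2.imwrite('pics/t4.png',cv2.resize(T[130:290,180:490],None,fx=2,fy=2))
print([(q[0],circ(cam('top'),q[2],.066),circ(cam('top'),q[2],.08)) for q in blobs(T,'red') if 380<q[0][0]<470 and q[0][1]>150])
to(.4685,-.0175,.20,133.7)
E
```

```text
clock: 12.58
position: [0.5674, -0.4105, 0.2035]
ee_rot: [0.982, 0.186, 0.001, 0.001]
ft_force: [0.7, 1.2, 0.1]
grip_width: 0.617
grasp_force: 0.0
[(array([419.2428, 182.9755]), (537.6, -346.5, 48.1), (534.2, -341.1, 47.3)), (array([450.1212, 170.7215]), (568.2, -415.8, 32.3), (564.4, -409.4, 31.8))]
t 12.625 at [ 0.569  -0.4113  0.2094] j7 -0.7717793408958039 yaw -68.54177538396578 shift [ 0.0505 -0.4034  0.0068]
turn rz (tool) -0.38819221193922876
level fix rotvec [-0.0071  0.005   0.    ]
```

View pics/t4.png

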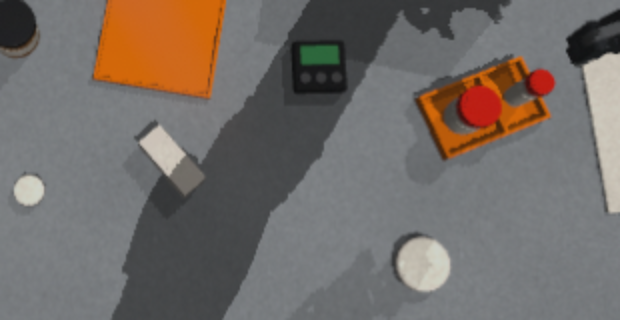

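Pot and vial stand upright in their bays (crop: 480,105 and 540,82). The slide box is at (170,158) in the crop, half in shadow. Next is the box.

```bash
python3 jog.py '0 0 -0.12 0.05 -0.4035 0.005 1;0 0 -0.25 0.05 -0.4035 0.005 1;0 0 -0.388 0.05 -0.4035 0.005 1;0 0 -0.388 0.05 -0.4035 0.005 1;0 0 -0.388 0.05 -0.4035 0.005 1;0 0 -0.388 0.05 -0.4035 0.005 1;0 0 -0.388 0.05 -0.4035 0.005 1;0 0 -0.388 0.05 -0.4035 0.005 1;0 0 -0.388 0.05 -0.4035 0.005 1;0 0 -0.388 0.05 -0.4035 0.005 1'
python3 - <<'E'
from h import *
o=sensors.get_obs();im=vision.camera('wrist');cv2.imwrite('pics/w5.png',im);C=cam('wrist',o)
for b in blobs(im,'warm',500):
    if b[0][1]<300: print(b[0],b[1],rect(C,b[2],.028),rect(C,b[2],.0))
to(.4685,-.0175,.0115,133.7)
E
```

```text
clock: 13.88
position: [0.4661, -0.0177, 0.1957]
ee_rot: [0.928, 0.371, -0.0, -0.0]
ft_force: [-0.0, -0.2, 0.3]
grip_width: 0.998
grasp_force: 0.0
[255.4527 150.6959] 2160.0 (array([469.5, -15.1]), array([81.4, 32.3]), 42.9) (array([464.9, -19.5]), array([88.8, 35.2]), 42.9)
[103.9545  77.5901] 1022.5 (array([432.9, 135.7]), array([33.1, 33.7]), 36.6) (array([424.9, 144.9]), array([36.1, 36.7]), 36.6)
t 13.925 at [ 0.4661 -0.0176  0.1957] j7 -0.8940951072861988 yaw -46.39637021522093 shift [0.0018 0.0016 0.1842]
turn rz (tool) -0.001681977556460772
level fix rotvec [0.0003 0.0001 0.    ]
```

View pics/w5.png

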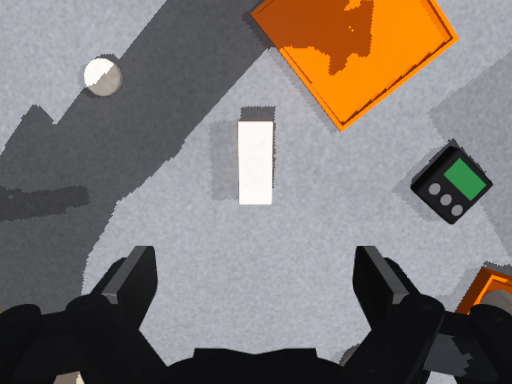

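The box is at (255,160), upright in the frame, so it lines up with the fingers. Its top measures 81x32 mm, as it should.

```bash
python3 jog.py '0 0 0.008 0.003 0.0007 0.06 1;0 0 0.008 0.003 0.0007 0.12 1;0 0 0.008 0.003 0.0007 0.165 1;0 0 0.008 0.003 0.0007 0.187 1;0 0 0.008 0.003 0.0007 0.187 1;0 0 0.008 0.003 0.0007 0.187 0.5;0 0 0.008 0.003 0.0007 0.187 0.35;0 0 0.008 0.003 0.0007 0.187 0.2;0 0 0.008 0.003 0.0007 0.187 0.2;0 0 0.008 0.003 0.0007 0.187 0.2;0 0 0.008 0.003 0.0007 0.187 0.2' 40
python3 - <<'E'
from h import *
to(.5465,.368,.10,118.4)
E
```

```text
clock: 15.3
position: [0.4693, -0.0153, 0.0097]
ee_rot: [0.93, 0.368, 0.001, 0.001]
ft_force: [-1.6, -0.5, 7.9]
grip_width: 0.361
grasp_force: 39.9
t 15.3 at [ 0.4693 -0.0153  0.0097] j7 -1.1206362586952776 yaw -46.76108663151499 shift [ 0.3189 -0.2262 -0.0905]
turn rz (tool) 0.25898789569826597
level fix rotvec [-0.0016  0.0005  0.    ]
```

```bash
python3 jog.py '0 0 0 0 0 -0.04 0.2;0 0 0 0 0 -0.10 0.2;0 0 0.1 0.319 -0.226 -0.14 0.2;0 0 0.2 0.319 -0.226 -0.14 0.2;0 0 0.259 0.319 -0.226 -0.14 0.2;0 0 0.259 0.319 -0.226 -0.14 0.2;0 0 0.259 0.319 -0.226 -0.14 0.2;0 0 0.259 0.319 -0.226 -0.14 0.2;0 0 0.259 0.319 -0.226 -0.14 0.2;0 0 0.259 0.319 -0.226 -0.14 0.2;0 0 0.259 0.319 -0.226 -0.14 0.2;0 0 0.259 0.319 -0.226 -0.14 0.2'
python3 - <<'E'
from h import *
o=sensors.get_obs();im=vision.camera('wrist');cv2.imwrite('pics/w6.png',im);C=cam('wrist',o)
b=max(blobs(im,'orange'),key=lambda b:b[1]);print(b[0],b[1],rect(C,b[2],.012),b[2].min(0),b[2].max(0))
to(.5465,.368,.014,118.4)
E
```

```text
clock: 16.8
position: [0.5466, 0.3665, 0.1489]
ee_rot: [0.97, 0.244, 0.0, 0.001]
ft_force: [-0.2, -0.3, -0.4]
grip_width: 0.367
grasp_force: 40.3
[254.4243 124.1254] 3348.5 (array([562.4, 379. ]), array([84.8, 67.4]), 29.6) [208 101] [291 201]
t 16.85 at [0.5466 0.3667 0.1489] j7 -2.010720015759482 yaw -61.692335275340504 shift [ 0.0005 -0.0014  0.1349]
turn rz (tool) -0.001611554570426804
level fix rotvec [-0.001   0.0001  0.    ]
```

View pics/w6.png

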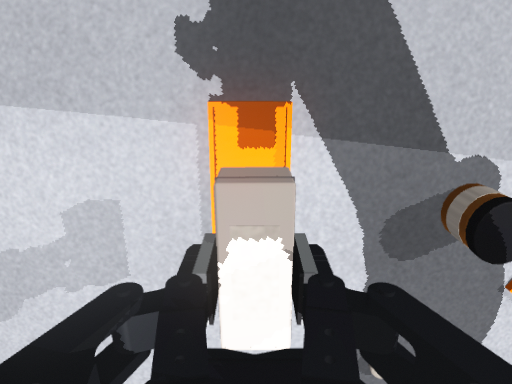

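The slide tray's far end is visible (208–291, row 101), centred slightly left of the box. The jar at (490,225) is well clear. I'll lower it with a 2.5 mm correction.

```bash
python3 jog.py '0 0 -0.008 0.0015 -0.0025 0.04 0.2;0 0 -0.008 0.0015 -0.0025 0.09 0.2;0 0 -0.008 0.0015 -0.0025 0.12 0.2;0 0 -0.008 0.0015 -0.0025 0.132 0.2;0 0 -0.008 0.0015 -0.0025 0.136 0.2;0 0 -0.008 0.0015 -0.0025 0.136 0.2;0 0 -0.008 0.0015 -0.0025 0.136 0.55;0 0 -0.008 0.0015 -0.0025 0.136 0.55;0 0 -0.008 0.0015 -0.0025 0.136 0.55;0 0 -0.008 0.0015 -0.0025 0.1 0.55;0 0 -0.008 0.0015 -0.0025 0.04 0.8;0 0 -0.008 0.0015 -0.0025 -0.05 1;0 0 -0.008 0.0015 -0.0025 -0.05 1'
python3 - <<'E'
from h import *
o=sensors.get_obs();im=vision.camera('wrist');cv2.imwrite('pics/w7.png',im);C=cam('wrist',o)
b=max(blobs(im,'orange'),key=lambda b:b[1]);print('tray',b[0],b[1],rect(C,b[2],.012))
b=max(blobs(im,'warm'),key=lambda b:-np.hypot(*(b[0]-[255,150])));print('box',b[0],b[1],rect(C,b[2],.031))
to(.368,-.301,.20)
E
```

```text
clock: 18.48
position: [0.5469, 0.3722, 0.2033]
ee_rot: [0.968, 0.249, 0.002, -0.001]
ft_force: [-0.1, -0.3, -0.4]
grip_width: 1.003
grasp_force: 0.0
tray [255.423  158.1571] 7530.0 (array([546.9, 371.4]), array([118.3,  67.7]), 27.9)
box [255.55   157.2394] 8424.5 (array([551.8, 374.3]), array([118.8,  66.8]), 28.0)
t 18.525 at [0.5474 0.3727 0.2057] j7 -1.9869149785182518 yaw -61.13652790032442 shift [-0.4824  0.5034  0.0017]
level fix rotvec [0.0007 0.0075 0.    ]
```

View pics/w7.png

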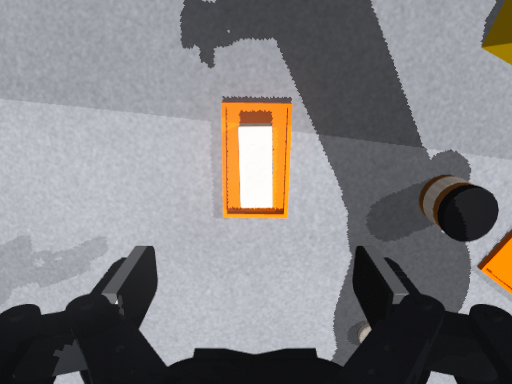

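The box lies flat and lengthways, centred in its tray (255,165). Next is the large dish.

```bash
python3 jog.py '0 0 0 -0.482 0.5035 0 1;0 0 0 -0.482 0.5035 0 1;0 0 0 -0.482 0.5035 0 1;0 0 0 -0.482 0.5035 0 1;0 0 0 -0.482 0.5035 0 1;0 0 0 -0.482 0.5035 0 1;0 0 0 -0.482 0.5035 0 1;0 0 0 -0.482 0.5035 0 1;0 0 0 -0.482 0.5035 0 1;0 0 0 -0.482 0.5035 0 1;0 0 0 -0.482 0.5035 0 1;0 0 0 -0.482 0.5035 0 1;0 0 0 -0.482 0.5035 0 1;0 0 0 -0.482 0.5035 0 1;0 0 0 -0.482 0.5035 0 1'
cat >> h.py <<'E'
def wcirc(name,z):
    o=sensors.get_obs();im=vision.camera('wrist');cv2.imwrite(f'pics/{name}.png',im);C=cam('wrist',o)
    for b in blobs(im,'warm',400):
        if b[0][1]<300 and abs(b[0][0]-255)<80: print(b[0],b[1],circ(C,b[2],z),'cols',b[2].min(0),b[2].max(0))
E
python3 - <<'E'
from h import *
wcirc('w8',.016);to(.368,-.301,-.004)
E
```

```text
clock: 20.4
position: [0.3678, -0.3014, 0.199]
ee_rot: [0.968, 0.25, 0.0, 0.0]
ft_force: [0.3, -0.3, -0.9]
grip_width: 1.001
grasp_force: 0.0
[253.811  160.6015] 2789.0 (368.6, -299.6, 60.6) cols [224 131] [284 190]
t 20.45 at [ 0.3677 -0.3016  0.199 ] j7 -0.49004205766116693 yaw -61.02568232747917 shift [ 0.0005 -0.0005  0.203 ]
level fix rotvec [-0.0004 -0.     -0.    ]
```

The dish is found at (254,161), 60 mm across, and agrees with the other views.

```bash
python3 jog.py '0 0 0 0.001 -0.001 0.06 1;0 0 0 0.001 -0.001 0.12 1;0 0 0 0.001 -0.001 0.17 1;0 0 0 0.001 -0.001 0.195 1;0 0 0 0.001 -0.001 0.202 1;0 0 0 0.001 -0.001 0.202 1;0 0 0 0.001 -0.001 0.202 0.75;0 0 0 0.001 -0.001 0.202 0.6;0 0 0 0.001 -0.001 0.202 0.5;0 0 0 0.001 -0.001 0.202 0.5;0 0 0 0.001 -0.001 0.202 0.5' 30
python3 - <<'E'
from h import *
to(.6225,.002,.15)
E
```

```text
clock: 21.82
position: [0.3683, -0.3018, -0.0018]
ee_rot: [0.968, 0.249, 0.0, 0.001]
ft_force: [-1.4, 1.8, 7.7]
grip_width: 0.689
grasp_force: 30.5
t 21.825 at [ 0.3683 -0.3018 -0.0018] j7 -0.6194833844612395 yaw -61.14505020745338 shift [ 0.3693 -0.1431 -0.1519]
level fix rotvec [-0.002   0.0004  0.    ]
```

```bash
python3 jog.py '0 0 0 0 0 -0.03 0.5;0 0 0 0 0 -0.09 0.5;0 0 0 0.03 -0.01 -0.15 0.5;0 0 0 0.369 -0.143 -0.15 0.5;0 0 0 0.369 -0.143 -0.15 0.5;0 0 0 0.369 -0.143 -0.15 0.5;0 0 0 0.369 -0.143 -0.15 0.5;0 0 0 0.369 -0.143 -0.15 0.5;0 0 0 0.369 -0.143 -0.15 0.5;0 0 0 0.369 -0.143 -0.15 0.5;0 0 0 0.369 -0.143 -0.15 0.5;0 0 0 0.369 -0.143 -0.15 0.5'
python3 - <<'E'
from h import *
o=sensors.get_obs();im=vision.camera('wrist');cv2.imwrite('pics/w9.png',im)
to(.6225,.002,.0015)
E
```

```text
clock: 23.32
position: [0.6214, 0.0004, 0.1471]
ee_rot: [0.969, 0.248, -0.0, 0.001]
ft_force: [0.1, -0.4, 0.1]
grip_width: 0.686
grasp_force: 33.0
t 23.375 at [0.6214 0.0005 0.1472] j7 -1.341489381847491 yaw -61.24987884656029 shift [ 0.0017 -0.0009  0.1457]
level fix rotvec [-0.0011 -0.0001 -0.    ]
```

View pics/w9.png

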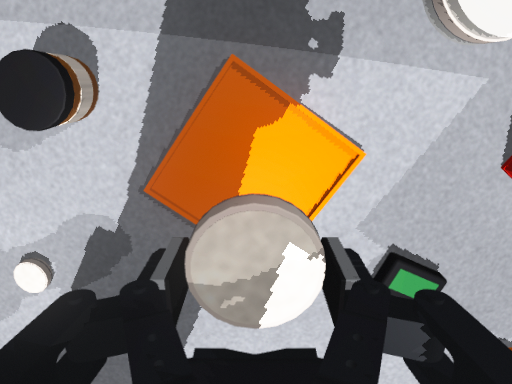

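The dish is held level over the square tray (corners at (233,57), (145,190) and (364,153)), and both bystanders are clear. I'll lower it.

```bash
python3 jog.py '0 0 0 0.0015 -0.001 0.05 0.5;0 0 0 0.0015 -0.001 0.1 0.5;0 0 0 0.0015 -0.001 0.13 0.5;0 0 0 0.0015 -0.001 0.142 0.5;0 0 0 0.0015 -0.001 0.1455 0.5;0 0 0 0.0015 -0.001 0.1455 0.5;0 0 0 0.0015 -0.001 0.1455 0.85;0 0 0 0.0015 -0.001 0.1455 0.85;0 0 0 0.0015 -0.001 0.1455 0.85;0 0 0 0.0015 -0.001 0.12 0.85;0 0 0 0.0015 -0.001 0.06 1;0 0 0 0.0015 -0.001 0 1;0 0 0 0.0015 -0.001 -0.05 1;0 0 0 0.0015 -0.001 -0.05 1;0 0 0 0.0015 -0.001 -0.05 1'
python3 - <<'E'
from h import *
wcirc('w10',.019)
T=vision.camera('top');m=(cv2.cvtColor(T,cv2.COLOR_BGR2HSV)[...,1]<80).astype(np.uint8)*255
to(.428,.141,.20)
E
```

```text
clock: 25.25
position: [0.6223, 0.0037, 0.1963]
ee_rot: [0.968, 0.249, -0.0, 0.0]
ft_force: [-0.4, -0.6, -0.4]
grip_width: 1.001
grasp_force: 0.0
[255.5393 156.5595] 19572.5 (624.2, 4.3, 190.4) cols [160  59] [353 250]
t 25.35 at [0.6218 0.0036 0.1953] j7 -1.3265948014033808 yaw -61.13144580226155 shift [-0.1034 -0.2139 -0.0043]
level fix rotvec [ 0.001 -0.002  0.   ]
```

View pics/w10.png

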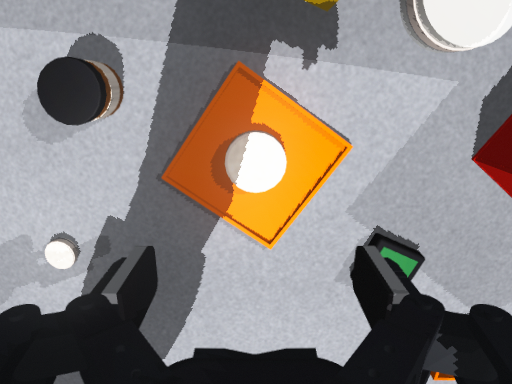

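The large dish lies in the square tray at (256,161), near its centre. I'll measure it exactly, then go to the small dish.

```bash
cat >> h.py <<'E'
_m2=mask
def mask(im,kind):
    if kind=='pale':
        h=cv2.cvtColor(im,cv2.COLOR_BGR2HSV);return ((h[...,1]<90)&(h[...,2]>85)).astype(np.uint8)*255
    return _m2(im,kind)
E
python3 - <<'E'
from h import *
o=sensors.get_obs();im=vision.camera('wrist');C=cam('wrist',o)
for b in blobs(im,'pale',1000,6000):
    if np.hypot(*(b[0]-[256,161]))<30: print(b[0],b[1],circ(C,b[2],.019),b[2].min(0),b[2].max(0))
b=max(blobs(im,'orange'),key=lambda b:b[1]);print('tray',rect(C,b[2],.008))
T=vision.camera('top');b=near(blobs(T,'pale',100,3000),(262,147));print('top',b[0],b[1],circ(cam('top'),b[2],.019))
E
python3 jog.py '0 0 0 -0.1035 -0.214 -0.004 1;0 0 0 -0.1035 -0.214 -0.004 1;0 0 0 -0.1035 -0.214 -0.004 1;0 0 0 -0.1035 -0.214 -0.004 1;0 0 0 -0.1035 -0.214 -0.004 1;0 0 0 -0.1035 -0.214 -0.004 1;0 0 0 -0.1035 -0.214 -0.004 1'
python3 - <<'E'
from h import *
wcirc('w11',.012);to(.428,.141,.0)
E
```

```text
tray (array([622.3,   3. ]), array([138. , 138.1]), 83.4)
top [255.4073 144.7571] 252.5 (622.9, 3.7, 61.8)
clock: 26.32
position: [0.4292, 0.1404, 0.2005]
ee_rot: [0.969, 0.249, -0.0, -0.0]
ft_force: [0.1, 0.2, -0.0]
grip_width: 1.0
grasp_force: 0.0
[252.1533 161.3699] 902.5 (427.7, 142.9, 35.4) cols [235 144] [269 178]
t 26.375 at [0.4291 0.1406 0.2005] j7 -1.4785083078116341 yaw -61.21518322049485 shift [-0.0007 -0.0007  0.2005]
level fix rotvec [ 0.0009 -0.0004  0.    ]
```

```bash
python3 jog.py '0 0 0 -0.0003 -0.0025 0.06 1;0 0 0 -0.0003 -0.0025 0.12 1;0 0 0 -0.0003 -0.0025 0.17 1;0 0 0 -0.0003 -0.0025 0.195 1;0 0 0 -0.0003 -0.0025 0.2015 1;0 0 0 -0.0003 -0.0025 0.2015 0.7;0 0 0 -0.0003 -0.0025 0.2015 0.5;0 0 0 -0.0003 -0.0025 0.2015 0.3;0 0 0 -0.0003 -0.0025 0.2015 0.2;0 0 0 -0.0003 -0.0025 0.2015 0.2;0 0 0 -0.0003 -0.0025 0.2015 0.2;0 0 0 -0.0003 -0.0025 0.2015 0.2' 25
python3 - <<'E'
from h import *
im=cv2.imread('pics/w10.png')
import types
o=dict(position=np.array([.6222,.0037,.1961]),ee_rot=np.array([.968,.249,0,0])/np.hypot(.968,.249));C=cam('wrist',o)
s=im[120:205,205:310];h=cv2.cvtColor(s,cv2.COLOR_BGR2HSV);m=((h[...,1]<110)&(h[...,2]>80)).astype(np.uint8)*255
c=max(cv2.findContours(m,0,1)[0],key=cv2.contourArea).reshape(-1,2)+[205,120];print(c.min(0),c.max(0),circ(C,c,.019))
to(.6225,.003,.12)
E
```

```text
clock: 27.88
position: [0.428, 0.1433, 0.0004]
ee_rot: [0.968, 0.249, 0.001, 0.0]
ft_force: [-1.4, -1.0, 7.0]
grip_width: 0.391
grasp_force: 24.2
[225 131] [286 192] (624.2, 4.4, 61.1)
t 27.875 at [0.428  0.1433 0.0004] j7 -1.749246673228285 yaw -61.14618350480841 shift [ 0.1029  0.2169 -0.1192]
level fix rotvec [-0.0012  0.0015  0.    ]
```

```bash
python3 jog.py '0 0 0 0 0 -0.03 0.2;0 0 0 0 0 -0.09 0.2;0 0 0 0.1045 0.2165 -0.12 0.2;0 0 0 0.1045 0.2165 -0.12 0.2;0 0 0 0.1045 0.2165 -0.12 0.2;0 0 0 0.1045 0.2165 -0.12 0.2;0 0 0 0.1045 0.2165 -0.12 0.2;0 0 0 0.1045 0.2165 -0.12 0.2;0 0 0 0.1045 0.2165 -0.12 0.2'
python3 - <<'E'
from h import *
im=vision.camera('wrist');cv2.imwrite('pics/w12.png',im)
to(.6237,.0043,.0204)
E
```

```text
clock: 29.0
position: [0.6225, 0.0052, 0.1196]
ee_rot: [0.968, 0.25, 0.0, 0.0]
ft_force: [-1.0, 0.9, -0.1]
grip_width: 0.392
grasp_force: 25.1
t 29.05 at [0.6225 0.0051 0.1196] j7 -1.3742131647630398 yaw -61.04042961386812 shift [0.0006 0.0012 0.0992]
level fix rotvec [-0.0003  0.      0.    ]
```

View pics/w12.png

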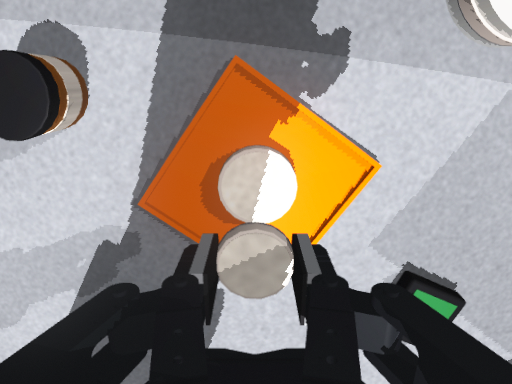

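The large dish is at (257,185) and the held small dish at (255,260), level. A correction of about 1.5 mm sideways is needed before lowering.

```bash
python3 jog.py '0 0 0 0.0005 0.0015 0.04 0.2;0 0 0 0.0005 0.0015 0.075 0.2;0 0 0 0.0005 0.0015 0.092 0.2;0 0 0 0.0005 0.0015 0.097 0.2;0 0 0 0.0005 0.0015 0.1 0.2;0 0 0 0.0005 0.0015 0.1 0.2;0 0 0 0.0005 0.0015 0.1 0.2'
python3 jog.py '0 0 0 0 0 0 0.45;0 0 0 0 0 0 0.55;0 0 0 0 0 0 0.6;0 0 0 0 0 -0.02 0.6;0 0 0 0 0 -0.08 0.8;0 0 0 0 0 -0.14 1;0 0 0 0 0 -0.18 1;0 0 0 0 0 -0.18 1;0 0 0 0 0 -0.18 1'
python3 - <<'E'
from h import *
im=vision.camera('wrist');cv2.imwrite('pics/w13.png',np.hstack([cv2.resize(im[60:260,150:360],None,fx=2,fy=2)]))
T=vision.camera('top');cv2.imwrite('pics/t13.png',cv2.resize(T[100:290,70:470],None,fx=2,fy=2))
E
```

```text
clock: 29.92
position: [0.6248, 0.003, 0.0201]
ee_rot: [0.968, 0.249, 0.001, 0.0]
ft_force: [-0.1, 0.9, 0.3]
grip_width: 0.392
grasp_force: 25.1
clock: 31.05
position: [0.624, 0.003, 0.1995]
ee_rot: [0.968, 0.249, -0.0, 0.0]
ft_force: [-0.2, -0.2, -1.1]
grip_width: 1.001
grasp_force: 0.0
```

View pics/w13.png

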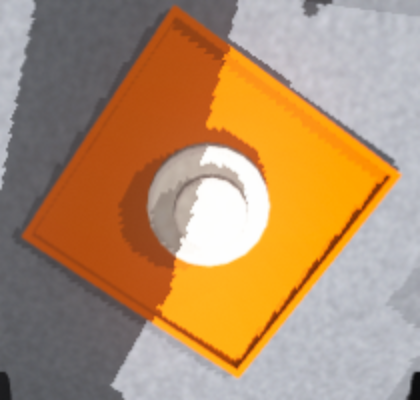

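View pics/t13.png

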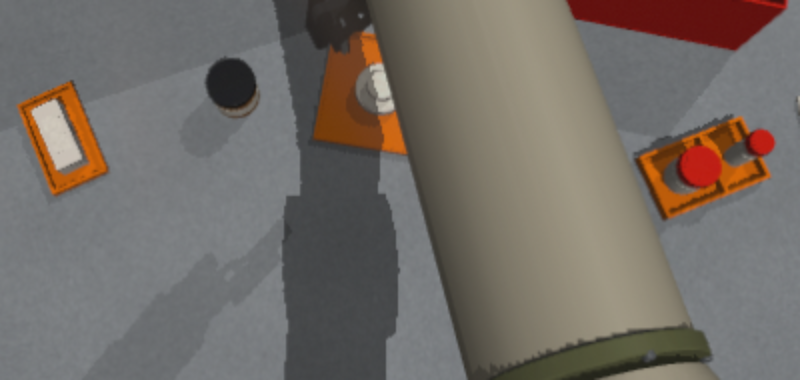

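The wrist view shows the small dish on the large one, roughly centred (211,209 against 209,206). The top view shows the pot, vial and box in place. That used up my picture views (15 viewed, one over the limit of 14), so I'll check the centring numerically.

```bash
cat > m.py <<'E'
from h import *
o=sensors.get_obs();im=vision.camera('wrist');C=cam('wrist',o);k=4
x0,y0=200,105;g=cv2.resize(im[y0:y0+120,x0:x0+110],None,fx=k,fy=k,interpolation=cv2.INTER_CUBIC)
for ch,nm in((0,'B'),(1,'G')):
  for lo,hi,z in((66,86,.031),(112,136,.019)):
    for par in(60,120):
      q=cv2.HoughCircles(cv2.GaussianBlur(g[...,ch],(7,7),0),cv2.HOUGH_GRADIENT,1,200,param1=par,param2=12,minRadius=lo,maxRadius=hi)
      if q is None: continue
      x,y,r=q[0][0];p=np.array([(x+.5)/k-.5+x0,(y+.5)/k-.5+y0]);print(nm,z,p,r/k,plane(C,p,z)*1000)
E
python3 m.py
```

```text
B 0.031 [255.   164.75] 18.775 [[624.9323   3.6857  31.    ]]
B 0.031 [263.5 167. ] 19.95 [[626.8772  -4.3143  31.    ]]
B 0.019 [253.75 162.  ] 30.275 [[624.2264   4.6923  19.    ]]
B 0.019 [253.75 162.  ] 30.35 [[624.2264   4.6923  19.    ]]
G 0.031 [255.25 165.  ] 19.0 [[624.8351   3.3658  31.    ]]
G 0.031 [260.5  169.75] 20.525 [[623.2079  -3.1478  31.    ]]
G 0.019 [254.  162.5] 30.5 [[623.909   4.242  19.   ]]
G 0.019 [254.  162.5] 30.5 [[623.909   4.242  19.   ]]
```

```bash
python3 -c "
from workcell import manip, vision, sensors
print(manip.hand_in())"
```

```text
the job is handed in; nothing more can be done
None
```

All five containers are in their trays, right side up and released, with the small dish about 1 mm off centre on the large one; the job is handed in at about 31 s, though I viewed 15 pictures, one over the limit of 14.

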